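# Hang the loupe, draw the arm out to its mark and close the cam lever

## Robot

A 7-joint arm with a two-finger parallel gripper is mounted at the origin on the work surface. World frame = base frame: x ahead of the robot, y to its left, z up, the work surface at z = 0. Lengths are in m, angles in rad, forces in N, time in s.
With the tool pointing down it reaches from about 0.425 to 1.025 m from the base axis. Payload 9.4 kg.
Tool frame: the origin (TCP) lies midway between the tips of the shut fingers; the grasp point (between the pads) lies 19 mm behind it; z points along the fingers, y is the line along which they close (so a half turn about z gives the same grasp; the last joint's range is limited). The gripper opens to 93 mm and grips with 3 to 60 N. Pads are 15 mm wide; open, the fingers measure 128 mm over their backs; the gripper's body (75 mm by 188 mm) begins 65 mm behind the grasp point.
Start: joints at [1.228, 0.599, -0.003, 1.599, 0.002, 0.943, -0.08], TCP at [0.19, -0.7, 0.219] pointing down, gripper open.
Joint ranges: [-2.57, 2.57], [-0.35, 1.97], [-1.29, 1.29], [0.11, 2.56], [-1.05, 4.19], [0.11, 1.86], [-2.63, 2.63]. Speed limits (rad/s): [2.22, 2.22, 3.01, 3.01, 3.14, 3.14, 3.14].

## Interface

Orientations are given as [roll, pitch, yaw] about the fixed x, y, z axes, in that order (R = Rz(yaw) Ry(pitch) Rx(roll)).
In Python, from workcell import telemetry, optics, arm gives the robot as it stands.
- The arm moves only by the tool servo_tool, never from a script. Its argument "plan" is a list of rows, each a list of 3 entries, a list of its own where there are three numbers: the opening, from -1 (shut) to 1 (fully open), then the shift along the tool's x, y, z in units of 50 mm (1.0 is 50 mm), then the turn, a rotation vector about the tool's x, y, z in units of 8 degrees (1.0 is 8 degrees). A call has 1 to 12 rows; each row shifts and turns the commanded pose from where the row before left it, along the tool's axes as they then stand; what a row does not reach is not made up. A row lasts 1/8 s, in which the tool goes at most 62.5 mm and 10.7 degrees, less where a joint would pass 70% of its speed; a pose out of reach is approached as far as the arm can. A call is refused whole if a number of a shift passes 1 or a number of a turn 1, either way. A call with a gripper value outside its range is refused whole. The fingers move at their own pace and stop on an object; the grip force is fixed at half the most. Time passes only in rows, so rows that do not move let the fingers close. It gives the time, the measured TCP pose, the force, the opening and the grip force at its end, in the units of the state.
- telemetry.get_obs(): the state, without advancing time (a new reading comes with each control period).
- optics.capture(name): name is "scene" or "top"; returns the picture (480x640x3 uint8, red, green, blue); there is no depth.
- optics.camera_info(name): a dict with "intrinsics" (3x3 intrinsics, pixels), "origin" and "orientation" of the camera in the world. Camera axes: x right, y up, looking along -z (the intrinsics and any distortion apply to the point x, -y, -z); pixel columns grow to the right and rows downward; lengths in m; the calibration is good to about 2 mm. A picture is of the moment at which its call begins. camera_info takes no time and is no camera call.
- arm.job_done(): hands the job in; it is judged then, once.
Trained networks look in the newest picture that a camera, given by its name, has taken for a name from the list of things; names that differ only in an ending like _2 or _b are one class to them, and where a whole thing is asked for, a point or a joint stands for the part that bears it (a point fixed in the world has none). Each returns a list of dicts, best first, with "score" (0 to 1); they miss things now and then, are a little off and sometimes report something else, mostly with a low value. They report only what shows in the picture. A call takes as long as a camera call.
- optics.boxes_of(camera, query): "centre" ([column, row] in pixels, amid what is visible of it).
- optics.masks_of(camera, query): "pixels" (480x640 bool, what is visible of it) and "centre" ([column, row] in pixels, amid what is visible of it).
The state is a dict: "clock": time; "joints": joint angles; "qvel": joint speeds; "effort": joint torques, N m; "tool_pos": TCP position; "orientation": TCP orientation; "force": force on the tool from outside, world axes, zero at the start; "wrist_torque": the same for the moment, N m; "opening": opening from 0.0 (shut) to 1.0 (fully open); "grasp_force": force on a finger pad.
Only numpy, scipy, OpenCV 4.12 (cv2) and the standard library are available. Lean on these libraries where they do the work, as an engineer would, in place of code of your own. Each camera call takes 0.05 s, during which the arm holds its last target. There are 200 camera calls.

## Task

Hang the magnifier by its eye on the steel peg at the end of the bench clamp's sliding leg, seated flat with the lens pointing away from the clamp, and let go of it. Then take the leg by its orange grip, draw it out until the red pointer is level with the green length mark and, still holding it there, slide the blue forked cam lever down flat until it is fully closed. Finish while still holding the leg at the mark with the lever closed (do not let go), and leave everything else on the bench alone.

Things in the scene. Friction and masses are not known exactly. Their poses are not given: they have to be found in the camera images.
- clamp: bench clamp, dark steel foot, black square tube, grey collar; fixed to the bench. Origin on the bench (z 0) under the collar's mouth; x axis level along the arm, the way the leg draws out, z up. Tube at x -170 to 0 mm, 107 mm high; hinge cheeks on the collar 122 mm. A scale strip on its +y side (57 to 71 mm off the centre line, top 86 mm high) carries the length mark
- leg: sliding leg, aluminium bar 22 mm wide, 18 mm high, axes as the clamp's; slides along x only, 0 to 70 mm. Origin on the bar's top face (100 mm above the bench) under the middle of the orange grip. Starts fully in, origin 75 mm out from the clamp's; a spring of 3.6 N (in) to 8 N (out) pulls it back in if let go
- leg_grip (a point): middle of the top edge of the orange grip, 160 mm above the bench: an upright fin 30 mm long (x), 12 mm thick (y), 60 mm over the bar, slippery (friction 0.25), taken across y from above. 18 to 24 mm outward of the middle is a stop plate, 42 mm over the bar, 30 mm wide (y). Slide down with fingers opened to about 16 mm: the plate then leans on them, so the spring cannot take the leg in
- peg_foot (a point): foot of the steel peg on the leg, on its axis, 95 mm outward of the leg's origin, on the top face of the seat (100 mm above the bench). Peg upright, 11 mm diameter, 32 mm tall, tapered tip. Seat: flat plate flush with the bar's top, 44 mm wide, from 24 mm inward to 46 mm outward of the peg
- pointer (a point): end of the leg's red pointer, straight beside the middle of the grip, 55 mm to +y of it, below the bar's top
- length_mark (a point): green length mark, a 3 mm line on a rider on the scale strip, axes as the clamp's. Set 25 to 55 mm further out than the pointer's start. The leg is at the mark when pointer and mark are level along x. The rider sits stiffly (3 N): do not shift it
- cam_lever (a joint): angle of the blue cam lever, rad: 0 = closed, flat along the leg (hard stop); starts open, 0.11 to 0.15, rises to 0.17 at most; stays where left; 2 to 4 N presses it down. A fork of two prongs, 9 to 26 mm either side of the centre line, straddling the grip: fingers pinching the grip stand right over them, and sliding down along it press the lever flat
- lever_end (a point): outer end of the cam lever on the centre line, between the prong ends, 155 mm from its hinge. The hinge lies 8 mm behind the clamp's origin, 112 mm above the bench. When closed, the prong tops are 9 mm above the bar's top (109 mm above the bench)
- loupe: flat magnifier, about 90 g, lying on the bench. Origin at the eye's centre on the underside, x towards the lens, z up. Eye: steel ring 34 mm outside, 16 mm hole right through, 14 mm high. Lens ring 58 mm outside, 10 mm high, centred 79 mm from the eye. Black grip block between them
- loupe_grip (a point): middle of the top of the loupe's upright grip block, 33 mm from the eye's centre, 36 mm above the underside; the block is 26 mm long (x), 12 mm thick (y), 36 mm high, pinched across y
- loupe_lens (a point): centre of the loupe's lens, 5 mm above its underside
- spool: solder reel with white flanges and a metal core, 54 mm diameter, 38 mm high, standing on its flange; bystander, leave it alone; origin at the centre of its underside
- flux_jar: small round jar, 44 mm diameter, 45 mm high; bystander, leave it alone; origin at the centre of its underside
- screwdriver: screwdriver lying on the bench, along its x axis; bystander, leave it alone; origin at the middle of the tool
- tumbler: empty drinking glass, 68 mm diameter, 110 mm high; bystander, leave it alone; origin at the centre of its underside
- parts_tray: grey divided tray 100 x 140 x 30 mm with small parts in it; bystander, leave it alone; origin at the centre of its underside

How it is judged:
On the way, in this order (a step that is already met when the one before it is completed fails the run):
1. the loupe hangs by its eye on the peg, flat on the seat, lens pointing outward, and is let go (horizontal distance between loupe and peg_foot below 0.005 m and z of loupe in the frame of peg_foot below 0.006 m and angle between loupe's own z axis and vertical below 0.1 rad and x of loupe_lens in the frame of peg_foot above 0.055 m and contact force between the fingers and loupe below 0.2 N), for 0.2 s.
2. the fingers hold the leg with the pointer at the mark, lever still open (contact force between the fingers and leg above 1 N and x of pointer in the frame of length_mark between -0.006 and 0.006 m and value of joint cam_lever above 0.08 rad), for 0.2 s.
3. the lever is closed while the fingers hold the leg at the mark (contact force between the fingers and leg above 1 N and x of pointer in the frame of length_mark between -0.006 and 0.006 m and value of joint cam_lever below 0.03 rad), for 0.2 s.
At the end, for the whole second after the job is handed in: Fingers press the leg (over 1 N) and hold it still, pointer within 5 mm of the green mark; cam lever below 0.03 rad; loupe untouched on the peg: eye within 5 mm of its axis, underside within 6 mm of the seat, tilt under 0.1 rad, lens outward (at least 55 mm beyond the peg) (all of step 1 and contact force between the fingers and leg above 1 N and x of pointer in the frame of length_mark between -0.005 and 0.005 m and value of joint cam_lever below 0.03 rad and linear speed of leg below 0.01 m/s); the arm keeps its last pose, push and grip.
It fails at once if the length mark is shifted more than 4 mm (distance of length_mark from where it was at the start of the episode above 0.004 m).
It fails at once if the lever is pushed down (below 0.08 rad) while the leg is more than 10 mm from the mark (value of joint cam_lever below 0.08 rad and not (x of pointer in the frame of length_mark between -0.01 and 0.01 m)).
It fails at once if a bystander is moved more than 30 mm or tipped over (distance of any of spool, flux_jar, screwdriver, tumbler, parts_tray from where it was at the start of the episode above 0.03 m or angle between any of spool, flux_jar, tumbler, parts_tray's own z axis and vertical above 0.5 rad).
It also fails if it takes over 64 s, if anything falls off the work surface, if the arm or the gripper's body presses on something with over 40 N, if the wrist force passes 120 N, or if a joint passes its speed limit or range.

## Working session

There is one attempt and no reset: what is moved stays moved. The work goes in short steps, Python scripts to look and compute and a tool call to move; the robot and the scene stay as the last step left them, time stands still between calls to the robot, and variables do not carry over. Pictures are saved under pics/ and viewed, at most 10 in all, crops included, and the job is handed in when it is done.

Besides the shell and the picture viewer there is one more tool, called after ">>>" by a JSON object that holds its "op" and its "data", one argument or row to a line. servo_tool: Moves the arm, as the interface text tells. Its arguments: {"type":"object","properties":{"plan":{"type":"array","items":{"type":"array"}}},"required":["plan"]}

```bash
mkdir -p pics
cat > h.py <<'E'
import numpy as np, cv2
from workcell import telemetry, optics, arm
from scipy.spatial.transform import Rotation as R
def cam(n):
    i=optics.camera_info(n); K=np.array(i["intrinsics"]); o=np.array(i["origin"]); q=np.array(i["orientation"],float)
    M=q if q.shape==(3,3) else (R.from_euler('xyz',q).as_matrix() if q.size==3 else R.from_quat(q).as_matrix())
    return K,o,M
def ray(n,px):
    K,o,M=cam(n); d=np.linalg.inv(K)@[px[0],px[1],1]; d=M@(d*[1,-1,-1]); return o,d
def atz(n,px,z):
    o,d=ray(n,px); return o+d*(z-o[2])/d[2]
def proj(n,p):
    K,o,M=cam(n); c=M.T@(np.array(p)-o); v=K@(c*[1,-1,-1]); return v[:2]/v[2]
def tri(a,b):
    (o1,d1),(o2,d2)=ray("scene",a),ray("top",b)
    d1=d1/np.linalg.norm(d1);d2=d2/np.linalg.norm(d2)
    s=np.linalg.lstsq(np.c_[d1,-d2],o2-o1,rcond=None)[0]
    p,q=o1+d1*s[0],o2+d2*s[1]; return (p+q)/2,np.linalg.norm(p-q)
E
python3 - <<'E'
from h import *
np.set_printoptions(precision=3,suppress=True)
for n in ("scene","top"):
    print(n,optics.camera_info(n))
    im=optics.capture(n); cv2.imwrite(f"pics/{n}0.png",im[:,:,::-1])
    for q in ["clamp","leg","leg_grip","peg_foot","pointer","length_mark","lever_end","loupe","loupe_grip","loupe_lens","spool","flux_jar","tumbler"]:
        print(q,[(np.round(r["centre"],1),round(r["score"],2)) for r in optics.boxes_of(n,q)[:2]])
print(telemetry.get_obs())
E
```

```text
scene {'intrinsics': array([[470.385,   0.   , 313.251],
       [  0.   , 470.385, 237.743],
       [  0.   ,   0.   ,   1.   ]]), 'origin': array([1.181, 0.135, 0.836]), 'orientation': array([0.715, 0.011, 1.772])}
clamp [(array([386.8, 255.6]), 0.6), (array([283.2, 218.8]), 0.58)]
leg [(array([313.6, 246.7]), 0.7)]
leg_grip [(array([162.8, 258.1]), 0.66), (array([308.5, 247.9]), 0.64)]
peg_foot [(array([417.4, 230.1]), 0.3), (array([310.4, 241. ]), 0.23)]
pointer [(array([312. , 244.7]), 0.76)]
length_mark [(array([317.5, 274.3]), 0.52)]
lever_end [(array([350.9, 240.4]), 0.85)]
loupe [(array([197.8, 194.6]), 0.91), (array([282.9, 217.5]), 0.61)]
loupe_grip [(array([324.6, 246. ]), 0.69), (array([196.4, 197.1]), 0.65)]
loupe_lens [(array([199.1, 197.5]), 0.91)]
spool [(array([344.7, 208.6]), 0.96)]
flux_jar [(array([416.9, 226.8]), 0.88)]
tumbler [(array([515.4, 281.1]), 0.8), (array([195.7, 194. ]), 0.52)]
top {'intrinsics': array([[438.381,   0.   , 327.871],
       [  0.   , 438.381, 241.211],
       [  0.   ,   0.   ,   1.   ]]), 'origin': array([0.382, 0.023, 0.951]), 'orienta
[... 379 characters left out ...]
ray([497.9, 329. ]), 0.66)]
loupe_lens [(array([498.8, 327.4]), 0.58)]
spool [(array([316.5, 328.2]), 0.94), (array([498.2, 330.3]), 0.24)]
flux_jar [(array([232.7, 319.5]), 0.72)]
tumbler [(array([137.3, 247.3]), 0.86)]
{'clock': 1.4, 'joints': array([ 1.228,  0.599, -0.002,  1.599,  0.002,  0.943, -0.08 ]), 'qvel': array([ 0.   ,  0.001,  0.002, -0.001, -0.   , -0.001, -0.001]), 'effort': array([ -0.001, -76.484,   1.496, -25.27 ,  -0.052,   0.011,  -0.   ]), 'tool_pos': array([ 0.19 , -0.7  ,  0.219]), 'orientation': array([-3.142,  0.   ,  0.266]), 'force': array([-0.463, -0.649, -0.877]), 'wrist_torque': array([-0.018,  0.017,  0.01 ]), 'grasp_force': 0.0, 'opening': 0.9949797148782511}
```

View pics/scene0.png

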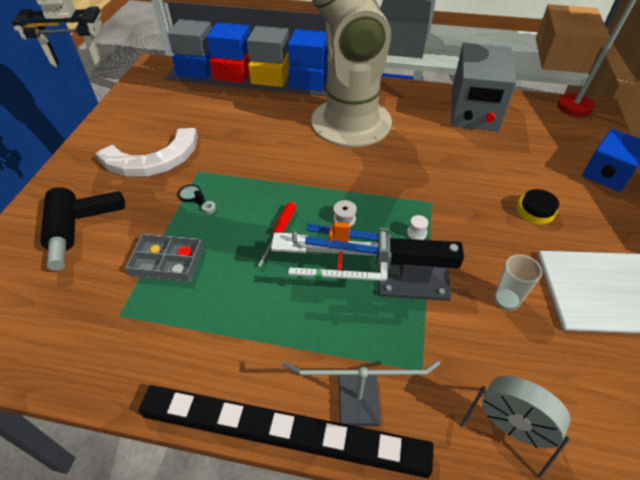

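View pics/top0.png

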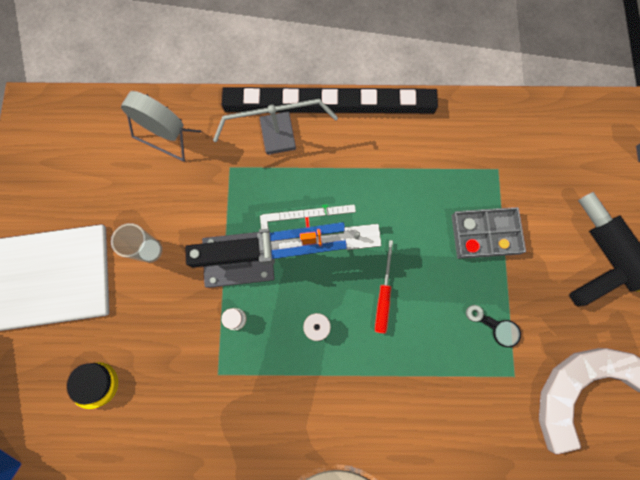

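Run:
```python
import cv2,numpy as np
t=cv2.imread("pics/top0.png");s=cv2.imread("pics/scene0.png")
r=lambda im,x,y,w,h,k:cv2.resize(im[y:y+h,x:x+w],None,fx=k,fy=k,interpolation=cv2.INTER_CUBIC)
cv2.imwrite("pics/c1.png",np.vstack([r(t,240,195,160,72,5)[:300],r(s,255,195,160,60*1+0+12,5)[:300]]) if 0 else np.vstack([r(t,240,200,160,60,5),r(s,250,215,160,60,5)]))
a=np.zeros((300,400,3),np.uint8)
cv2.imwrite("pics/c2.png",np.hstack([r(t,460,295,66,60,6),r(s,170,175,66,60,6)]))
```

```text
(no output)
```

View pics/c1.png

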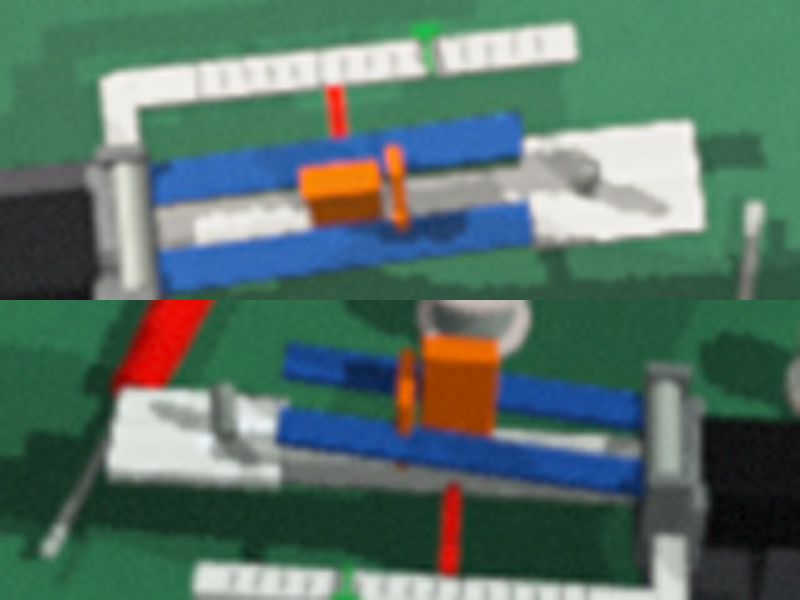

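View pics/c2.png

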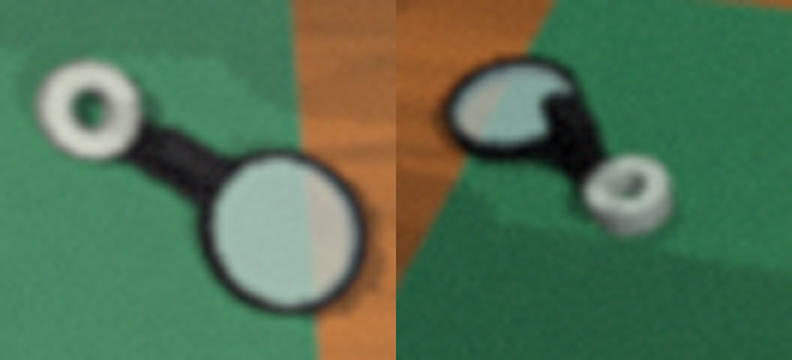

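```bash
cat > fit.py <<'E'
from h import *
from scipy.optimize import least_squares
np.set_printoptions(precision=4,suppress=True)
T=lambda u,v:(240+u/5,200+v/5); S=lambda u,v:(250+u/5,215+(v-300)/5)
F=[("top",T(695,122),(216,22,100)),("top",T(705,230),(216,-22,100)),("top",T(300,170),(60,6,160)),("top",T(380,160),(90,6,160)),
("top",T(310,197),(60,-6,160)),("top",T(382,190),(90,-6,160)),("top",T(588,165),(170,0,132)),
("scene",S(120,390),(216,-22,100)),("scene",S(112,460),(216,22,100)),("scene",S(422,338),(90,-6,160)),("scene",S(498,338),(60,-6,160)),
("scene",S(423,360),(90,6,160)),("scene",S(498,362),(60,6,160)),("scene",S(222,385),(170,0,132))]
def W(p,m):
    c,s=np.cos(p[2]),np.sin(p[2]); m=np.array(m)/1000; return np.array([p[0]+c*m[0]-s*m[1],p[1]+s*m[0]+c*m[1],m[2]])
f=lambda p:np.ravel([proj(n,W(p,m))-px for n,px,m in F])
r=least_squares(f,[.5,.1,-1.57],loss='soft_l1'); p=r.x
print("clamp",p); print(f(p).reshape(-1,2))
def inv(w): 
    c,s=np.cos(p[2]),np.sin(p[2]); d=w[:2]-p[:2]; return np.array([c*d[0]+s*d[1],-s*d[0]+c*d[1]])*1000
print("pointer",inv(atz("top",T(335,90),.09)),inv(atz("scene",S(450,572),.09)))
print("mark",inv(atz("top",T(428,55),.086)),inv(atz("scene",S(345,585),.086)))
print("grip",W(p,(75,0,160)),"peg",W(p,(170,0,100)))
e1=atz("top",(475,313.3),.014);e2=atz("scene",(208.7,205.8),.014);l1=atz("top",(507.5,333.3),.010);l2=atz("scene",(189.3,193),.010)
for e,l in((e1,l1),(e2,l2)):
    d=(l-e)[:2];print("eye",e,"lens",l,np.linalg.norm(d),"yaw",np.arctan2(d[1],d[0]),"grip",e[:2]+.033*d/np.linalg.norm(d))
E
python3 fit.py
```

```text
clamp [ 0.5539  0.1324 -1.4596]
[[-0.6737 -0.4057]
 [ 0.1894 -0.6014]
 [-0.2705 -1.1571]
 [-0.1601 -0.8015]
 [-1.6735 -0.2648]
 [ 0.0857 -0.5201]
 [ 0.3748  0.3587]
 [ 0.304  -1.4819]
 [-1.2152  0.5935]
 [ 0.1094 -1.5061]
 [ 0.2251 -0.6056]
 [-0.4664 -1.4032]
 [-0.0202 -0.885 ]
 [-0.1726 -1.5566]]
pointer [74.91   51.9842] [73.5541 58.4173]
mark [114.1461  63.8655] [114.7483  65.2535]
grip [0.5623 0.0579 0.16  ] peg [ 0.5728 -0.0366  0.1   ]
eye [ 0.4283 -0.2912  0.014 ] lens [ 0.3873 -0.3584  0.01  ] 0.0786747608314417 yaw -2.1189132782531828 grip [ 0.4111 -0.3194]
eye [ 0.4314 -0.291   0.014 ] lens [ 0.3936 -0.3574  0.01  ] 0.0765028220314596 yaw -2.088894917576615 grip [ 0.4151 -0.3196]
```

```bash
cat >> h.py <<'E'
def go(target,psi,cur=None):
    "turn units about tool z, then shift units in the turned frame"
    o=telemetry.get_obs(); cur=np.array(o["tool_pos"]) if cur is None else np.array(cur)
    M=R.from_euler('xyz',o["orientation"]).as_matrix()
    Mt=R.from_euler('xyz',[np.pi,0,psi]).as_matrix()
    rv=R.from_matrix(M.T@Mt).as_rotvec()
    print("clock",o["clock"],"tcp",cur,"rpy",o["orientation"],"F",o["force"],"open mm",o["opening"]*93)
    print("turn units",np.round(rv/np.radians(8),3),"shift units(after turn)",np.round(Mt.T@(np.array(target)-cur)/.05,3))
E
python3 -c "
from h import *
go([.413,-.3195,.1],1.038)"
```

```text
clock 1.4 tcp [ 0.19044919 -0.69954547  0.21859915] rpy [-3.14157661e+00  7.13132818e-05  2.65840653e-01] F [-0.46330605 -0.64889075 -0.87683654] open mm 92.53311348367735
turn units [-0.    0.   -5.53] shift units(after turn) [ 8.808 -0.027  2.372]
```

>>> {"op": "servo_tool", "data": {
  "plan": [
    [0,[0,0,0],[0,0,-0.92]],
    [0,[0,0,0],[0,0,-0.92]],
    [0,[0,0,0],[0,0,-0.92]],
    [0,[0,0,0],[0,0,-0.92]],
    [0,[0,0,0],[0,0,-0.92]],
    [0,[0,0,0],[0,0,-0.93]]
  ]
}}

```text
clock: 2.15
tool_pos: [0.1904, -0.6996, 0.2186]
orientation: [-3.142, 0.0, 1.042]
force: [-0.5, 0.1, 0.5]
opening: 0.504
grasp_force: 0.0
```

>>> {"op": "servo_tool", "data": {
  "plan": [
    [0,[0.8,0,0],[0,0,0]],
    [0,[0.8,0,0],[0,0,0]],
    [0,[0.8,0,0.2],[0,0,0]],
    [0,[0.8,0,0.2],[0,0,0]],
    [0,[0.8,0,0.2],[0,0,0]],
    [0,[0.8,0,0.3],[0,0,0]],
    [0,[0.8,0,0.3],[0,0,0]],
    [0,[0.8,0,0.3],[0,0,0]],
    [0,[0.8,0,0.3],[0,0,0]],
    [0,[0.8,0,0.3],[0,0,0]],
    [0,[0.8,0,0.27],[0,0,0]],
    [0,[0,0,0],[0,0,0]]
  ]
}}

```text
clock: 3.65
tool_pos: [0.4157, -0.3174, 0.0995]
orientation: [-3.141, -0.001, 1.043]
force: [-0.8, 0.0, -0.1]
opening: 0.501
grasp_force: 0.0
```

```bash
python3 -c "
from h import *
a=optics.capture('scene');b=optics.capture('top')
r=lambda im,x,y,w,h,k:cv2.resize(im[y:y+h,x:x+w],None,fx=k,fy=k,interpolation=cv2.INTER_CUBIC)
cv2.imwrite('pics/c3.png',np.hstack([r(b,430,280,100,100,4),r(a,160,140,100,100,4)])[:,:,::-1])
go([.413,-.3195,.009],1.038)"
```

```text
clock 3.75 tcp [ 0.41411306 -0.32060058  0.10015755] rpy [-3.14149845e+00  3.42961779e-04  1.03893297e+00] F [-0.41128277 -0.30231131 -0.33118867] open mm 46.47228226102512
turn units [-0.001  0.002  0.007] shift units(after turn) [ 0.008 -0.03   1.823]
```

View pics/c3.png

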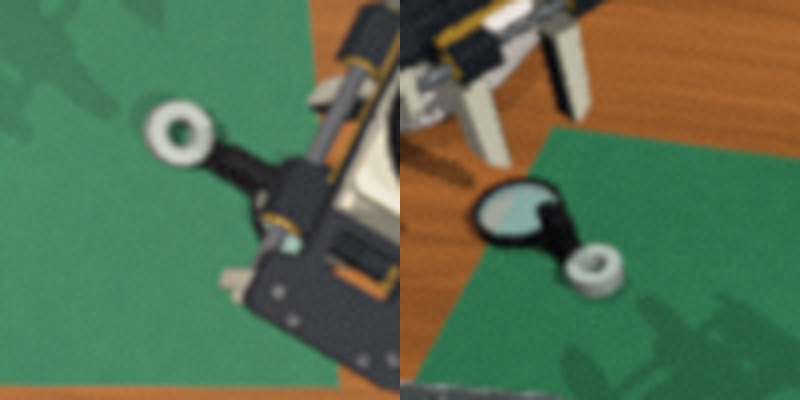

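>>> {"op": "servo_tool", "data": {
  "plan": [
    [0,[0,-0.03,0.4],[0,0,0]],
    [0,[0,0,0.4],[0,0,0]],
    [0,[0,0,0.4],[0,0,0]],
    [0,[0,0,0.4],[0,0,0]],
    [0,[0,0,0.22],[0,0,0]],
    [0,[0,0,0],[0,0,0]],
    [-1,[0,0,0],[0,0,0]],
    [-1,[0,0,0],[0,0,0]],
    [-1,[0,0,0],[0,0,0]],
    [-1,[0,0,0],[0,0,0]],
    [-1,[0,0,0],[0,0,0]]
  ]
}}

```text
clock: 5.12
tool_pos: [0.4128, -0.3199, 0.0094]
orientation: [3.141, 0.0, 1.038]
force: [0.3, 0.0, 4.9]
opening: 0.131
grasp_force: 29.9
```

>>> {"op": "servo_tool", "data": {
  "plan": [
    [-1,[0,0,-0.4],[0,0,0]],
    [-1,[0,0,-0.8],[0,0,0]],
    [-1,[0,0,-0.8],[0,0,0]],
    [-1,[0,0,-0.8],[0,0,0]],
    [-1,[0,0,-0.8],[0,0,0]],
    [-1,[0,0,0],[0,0,-0.92]],
    [-1,[0,0,0],[0,0,-0.92]],
    [-1,[0,0,0],[0,0,-0.92]],
    [-1,[0,0,0],[0,0,-0.92]],
    [-1,[0,0,0],[0,0,-0.92]],
    [-1,[0,0,0],[0,0,0]]
  ]
}}

```text
clock: 6.5
tool_pos: [0.4123, -0.3197, 0.1889]
orientation: [-3.141, -0.001, 1.679]
force: [0.5, -1.0, -0.5]
opening: 0.124
grasp_force: 29.9
```

```bash
python3 -c "
from h import *
go([.5764,-.0694,.165],1.682)"
```

```text
clock 6.5 tcp [ 0.41232352 -0.31974498  0.18889089] rpy [-3.14125096e+00 -5.32908486e-04  1.67914562e+00] F [ 0.46422    -1.04203745 -0.54106826] open mm 11.539943877220727
turn units [-0.002 -0.004 -0.02 ] shift units(after turn) [4.612 3.817 0.478]
```

>>> {"op": "servo_tool", "data": {
  "plan": [
    [-1,[0.3,0.25,0],[0,0,0]],
    [-1,[0.55,0.45,0],[0,0,0]],
    [-1,[0.6,0.5,0],[0,0,0]],
    [-1,[0.6,0.5,0],[0,0,0]],
    [-1,[0.6,0.5,0],[0,0,0]],
    [-1,[0.6,0.5,0],[0,0,0]],
    [-1,[0.55,0.45,0],[0,0,0]],
    [-1,[0.5,0.4,0.1],[0,0,0]],
    [-1,[0.31,0.27,0.1],[0,0,-0.02]],
    [-1,[0,0,0],[0,0,0]],
    [-1,[0,0,0],[0,0,0]]
  ]
}}

```text
clock: 7.88
tool_pos: [0.5766, -0.071, 0.1789]
orientation: [-3.14, 0.001, 1.681]
force: [0.2, -0.4, -1.6]
opening: 0.127
grasp_force: 29.9
```

```bash
python3 -c "
from h import *
a=optics.capture('scene');b=optics.capture('top')
cv2.imwrite('pics/s4.png',a[:,:,::-1]);cv2.imwrite('pics/t4.png',b[:,:,::-1])
r=lambda im,x,y,w,h,k:cv2.resize(im[y:y+h,x:x+w],None,fx=k,fy=k,interpolation=cv2.INTER_CUBIC)
cv2.imwrite('pics/c4.png',np.hstack([r(b,330,190,80,100,5),r(a,240,170,80,100,5)])[:,:,::-1])
go([.5764,-.0694,.165],1.682)"
```

```text
clock 7.975 tcp [ 0.57673269 -0.07126277  0.17913754] rpy [-3.14103618e+00  6.39060416e-04  1.68081834e+00] F [ 0.50399414 -0.48585605 -0.89240423] open mm 11.879652924305676
turn units [-0.004  0.005 -0.008] shift units(after turn) [ 0.038 -0.002  0.283]
```

View pics/c4.png

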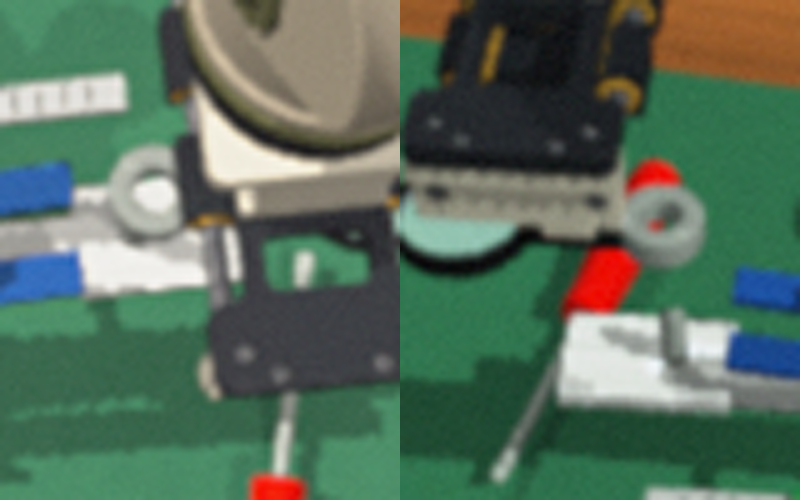

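```bash
cat > m.py <<'E'
from fit import *
t=(360,228.3);s=(293.4,213.2)
print("tri",tri(s,t), "top",atz("top",t,.1837),"scene",atz("scene",s,.1837))
o=telemetry.get_obs();P=np.array(o["tool_pos"]);y=o["orientation"][2]
e=P+.033*np.array([np.cos(y),np.sin(y),0]);e[2]=.1837
print("expected eye",e,proj("top",e),proj("scene",e))
E
python3 m.py | tail -3
```

```text
eye [ 0.4314 -0.291   0.014 ] lens [ 0.3936 -0.3574  0.01  ] 0.0765028220314596 yaw -2.088894917576615 grip [ 0.4151 -0.3196]
tri (array([ 0.571 , -0.0367,  0.18  ]), np.float64(0.00024673517963889056)) top [ 0.5702 -0.0365  0.1837] scene [ 0.5744 -0.0356  0.1837]
expected eye [ 0.5731 -0.0385  0.1837] [361.0566 226.7246] [292.1151 212.5066]
```

```bash
cat >> m.py <<'E'
print("peg top",atz("top",T(588,165),.132),"scene",atz("scene",(294.6,232.5),.132),atz("scene",(294.4,232),.132))
E
python3 m.py | tail -3; python3 -c "
import cv2,numpy as np
t=cv2.imread('pics/top0.png');s=cv2.imread('pics/s4.png');u=cv2.imread('pics/t4.png')
r=lambda im,x,y,w,h,k:cv2.resize(im[y:y+h,x:x+w],None,fx=k,fy=k,interpolation=cv2.INTER_NEAREST)
cv2.imwrite('pics/c5.png',np.vstack([np.hstack([r(t,340,220,40,30,10),r(s,275,222,40,30,10)]),np.hstack([r(u,340,212,40,30,10),r(s,275,197,40,30,10)])]))"
```

```text
tri (array([ 0.571 , -0.0367,  0.18  ]), np.float64(0.00024673517963889056)) top [ 0.5702 -0.0365  0.1837] scene [ 0.5744 -0.0356  0.1837]
expected eye [ 0.5731 -0.0385  0.1837] [361.0566 226.7246] [292.1151 212.5066]
peg top [ 0.5735 -0.0358  0.132 ] scene [ 0.5781 -0.0346  0.132 ] [ 0.5768 -0.0353  0.132 ]
```

View pics/c5.png

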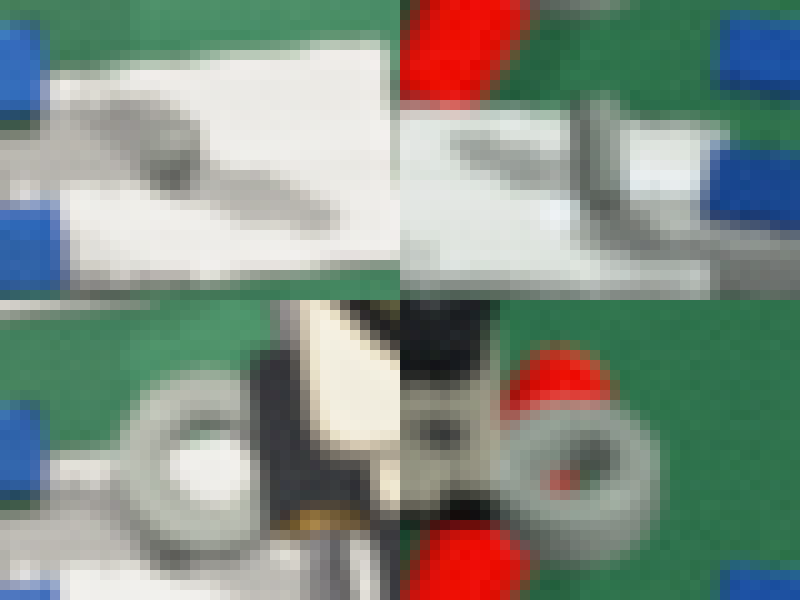

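```bash
cat > m2.py <<'E'
from h import *
np.set_printoptions(precision=4,suppress=True)
a=lambda n,px,z:atz(n,px,z)[:2]
dt=a("top",(358.0,233.5),.132)-a("top",(360.8,228.2),.1837)
ds=a("scene",(294.7,232.4),.132)-a("scene",(293.0,213.3),.1837)
print("needed shift world",dt,ds); y=1.682
for d in(dt,ds): print(np.array([[np.cos(y),np.sin(y)],[np.sin(y),-np.cos(y)]])@d*1000)
print(tri((294.7,232.4),(358.0,233.5)),tri((293.0,213.3),(360.8,228.2)))
E
python3 m2.py
```

```text
needed shift world [0.0022 0.0014] [0.0029 0.0019]
[1.1228 2.3015]
[1.535  3.0909]
(array([ 0.5736, -0.0363,  0.1271]), np.float64(0.001338603127341788)) (array([ 0.5712, -0.0378,  0.1798]), np.float64(0.0009523740483372788))
```

>>> {"op": "servo_tool", "data": {
  "plan": [
    [-1,[0.03,0.045,0],[0,0,0]],
    [-1,[0,0,0.3],[0,0,0]],
    [-1,[0,0,0.3],[0,0,0]],
    [-1,[0,0,0],[0,0,0]],
    [-1,[0,0,0],[0,0,0]]
  ]
}}

```text
clock: 8.6
tool_pos: [0.5793, -0.0679, 0.1488]
orientation: [-3.141, -0.0, 1.683]
force: [-0.1, 0.9, -0.5]
opening: 0.124
grasp_force: 29.9
```

```bash
python3 -c "
from h import *
a=optics.capture('scene');b=optics.capture('top')
r=lambda im,x,y,w,h,k:cv2.resize(im[y:y+h,x:x+w],None,fx=k,fy=k,interpolation=cv2.INTER_NEAREST)
cv2.imwrite('pics/c6.png',np.hstack([r(b,335,212,40,40,10),r(a,275,202,40,40,10)])[:,:,::-1])
go([.5764,-.0694,.110],1.682)
o=telemetry.get_obs();z=o['tool_pos'][2]-.0094
for n in('top','scene'):print(n,proj(n,[.5728,-.0366,.132]),proj(n,[.5728,-.0366,z+.014]))"
```

```text
clock 8.7 tcp [ 0.57961399 -0.06792388  0.14928491] rpy [ 3.14128150e+00 -3.20082252e-05  1.68313703e+00] F [-0.14142796 -0.27751644 -0.84736122] open mm 12.151394488183318
turn units [ 0.002 -0.     0.008] shift units(after turn) [-0.022 -0.067  0.786]
top [357.99825318 233.36297573] [358.82608948 230.71812968]
scene [294.20650328 230.43727462] [293.74661713 223.038871  ]
```

View pics/c6.png

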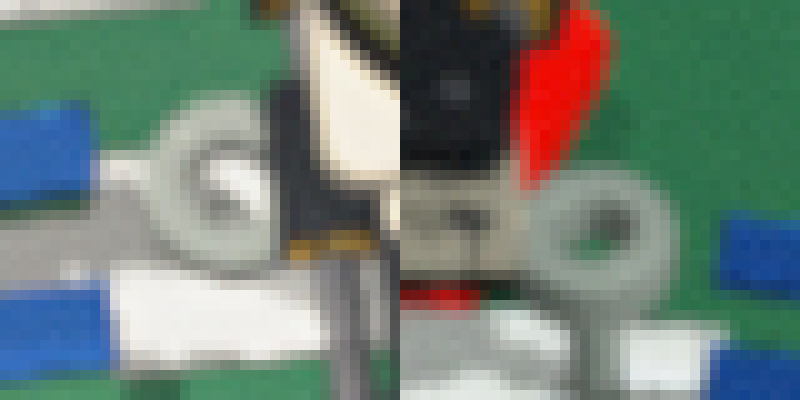

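>>> {"op": "servo_tool", "data": {
  "plan": [
    [-1,[-0.015,-0.01,0],[0,0,0]],
    [-1,[0,0,0.1],[0,0,0]],
    [-1,[0,0,0.1],[0,0,0]],
    [-1,[0,0,0.1],[0,0,0]],
    [-1,[0,0,0],[0,0,0]]
  ]
}}

```text
clock: 9.32
tool_pos: [0.5787, -0.0688, 0.1335]
orientation: [-3.141, -0.0, 1.683]
force: [-0.9, 0.6, -0.9]
opening: 0.126
grasp_force: 29.9
```

>>> {"op": "servo_tool", "data": {
  "plan": [
    [-1,[0,0,0.1],[0,0,0]],
    [-1,[0,0,0.1],[0,0,0]],
    [-1,[0,0,0.1],[0,0,0]],
    [-1,[0,0,0.1],[0,0,0]],
    [-1,[0,0,0],[0,0,0]]
  ]
}}

```text
clock: 9.95
tool_pos: [0.5787, -0.0688, 0.1136]
orientation: [-3.141, -0.0, 1.683]
force: [-0.4, 0.2, -0.9]
opening: 0.128
grasp_force: 29.9
```

>>> {"op": "servo_tool", "data": {
  "plan": [
    [-1,[0,0,0.04],[0,0,0]],
    [-1,[0,0,0.03],[0,0,0]],
    [-1,[0,0,0],[0,0,0]]
  ]
}}

```text
clock: 10.32
tool_pos: [0.579, -0.0689, 0.1106]
orientation: [-3.141, 0.0, 1.683]
force: [0.4, -1.2, -0.9]
opening: 0.122
grasp_force: 29.9
```

Release slowly and rise.

>>> {"op": "servo_tool", "data": {
  "plan": [
    [-0.5,[0,0,0],[0,0,0]],
    [-0.3,[0,0,0],[0,0,0]],
    [0,[0,0,0],[0,0,0]],
    [0,[0,0,0],[0,0,0]],
    [0,[0,0,-0.5],[0,0,0]],
    [0,[0,0,-0.8],[0,0,0]],
    [0,[0,0,-0.8],[0,0,0]],
    [0,[-0.8,0,0],[0,0,0]],
    [0,[-0.8,0,0],[0,0,0]],
    [0,[-0.8,0,0],[0,0,0]],
    [0,[0,0,0],[0,0,0]]
  ]
}}

```text
clock: 11.7
tool_pos: [0.592, -0.1921, 0.2152]
orientation: [-3.141, 0.001, 1.678]
force: [-0.5, 0.8, 0.9]
opening: 0.5
grasp_force: 0.0
```

```bash
python3 -c "
from h import *
a=optics.capture('scene');b=optics.capture('top')
r=lambda im,x,y,w,h,k:cv2.resize(im[y:y+h,x:x+w],None,fx=k,fy=k,interpolation=cv2.INTER_CUBIC)
cv2.imwrite('pics/c7.png',np.vstack([r(b,260,200,160,60,5),r(a,230,215,160,60,5)])[:,:,::-1])
# finger centre 8.5 mm outward of fin middle: clamp x 83.5
c,s=np.cos(-1.4596),np.sin(-1.4596)
t=np.array([.5539+c*.0835,.1324+s*.0835]);print(t)
go([*t,.180],1.682)"
```

```text
[0.56316577 0.04941569]
clock 11.8 tcp [ 0.59222122 -0.18790229  0.21540288] rpy [-3.14130758e+00 -5.78487860e-04  1.68242647e+00] F [0.89001955 0.67072554 0.00209389] open mm 46.44530725613014
turn units [-0.002 -0.004  0.003] shift units(after turn) [ 4.782 -0.051  0.708]
```

View pics/c7.png

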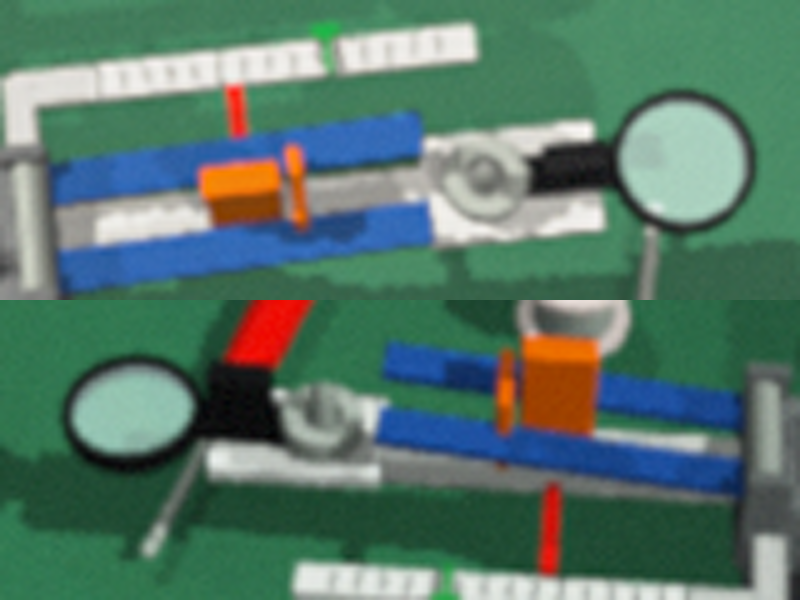

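>>> {"op": "servo_tool", "data": {
  "plan": [
    [-0.35,[0.5,-0.02,0],[0,0,0]],
    [-0.35,[0.8,0,0],[0,0,0]],
    [-0.35,[0.8,0,0],[0,0,0]],
    [-0.35,[0.8,0,0],[0,0,0]],
    [-0.35,[0.8,0,0],[0,0,0]],
    [-0.35,[0.7,0,0],[0,0,0]],
    [-0.35,[0.38,0,0.2],[0,0,0]],
    [-0.35,[0,0,0.5],[0,0,0]],
    [-0.35,[0,0,0],[0,0,0]],
    [-0.35,[0,0,0],[0,0,0]]
  ]
}}

```text
clock: 13.05
tool_pos: [0.5647, 0.0499, 0.1812]
orientation: [3.141, -0.0, 1.684]
force: [0.3, 0.1, 0.7]
opening: 0.328
grasp_force: 0.0
```

```bash
python3 -c "
from h import *
go([.5645,.0495,.135],1.682)
a=optics.capture('scene');b=optics.capture('top')
r=lambda im,x,y,w,h,k:cv2.resize(im[y:y+h,x:x+w],None,fx=k,fy=k,interpolation=cv2.INTER_CUBIC)
cv2.imwrite('pics/c8.png',np.vstack([r(a,270,170,160,110,5)])[:,:,::-1])
"
```

```text
clock 13.05 tcp [0.56466633 0.04993079 0.1812225 ] rpy [ 3.14136170e+00 -1.82425905e-04  1.68390250e+00] F [0.25770466 0.09948606 0.72120918] open mm 30.526410340038776
turn units [ 0.002 -0.001  0.014] shift units(after turn) [-0.008 -0.004  0.924]
```

View pics/c8.png

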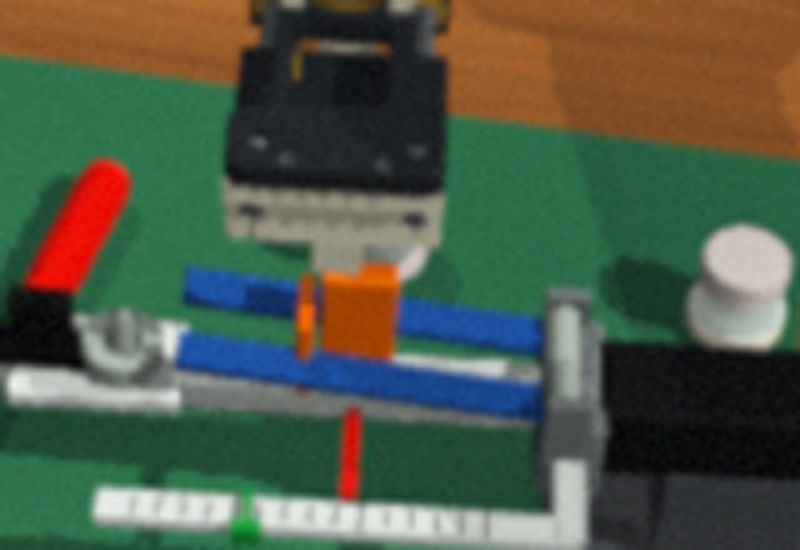

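>>> {"op": "servo_tool", "data": {
  "plan": [
    [-0.4,[0,0,0.3],[0,0,0]],
    [-0.4,[0,0,0.3],[0,0,0]],
    [-0.4,[0,0,0.29],[0,0,0]],
    [-0.4,[0,0,0],[0,0,0]],
    [-0.7,[0,0,0],[0,0,0]],
    [-1,[0,0,0],[0,0,0]],
    [-1,[0,0,0],[0,0,0]],
    [-1,[0,0,0],[0,0,0]]
  ]
}}

```text
clock: 14.15
tool_pos: [0.5645, 0.0498, 0.1365]
orientation: [3.142, -0.0, 1.684]
force: [-2.1, 3.6, 3.4]
opening: 0.128
grasp_force: 33.1
```

>>> {"op": "servo_tool", "data": {
  "plan": [
    [-0.656,[0,0,0],[0,0,0]],
    [-0.656,[0,0,0],[0,0,0]],
    [-0.656,[-0.1,0,0],[0,0,0]],
    [-0.656,[-0.2,0,0],[0,0,0]],
    [-0.656,[-0.2,0,0],[0,0,0]],
    [-0.656,[-0.2,0,0],[0,0,0]],
    [-0.656,[-0.1,0,0],[0,0,0]],
    [-0.656,[0,0,0],[0,0,0]],
    [-0.656,[0,0,0],[0,0,0]]
  ]
}}

```text
clock: 15.28
tool_pos: [0.569, 0.0099, 0.136]
orientation: [-3.141, -0.001, 1.683]
force: [-1.6, 5.5, 2.2]
opening: 0.171
grasp_force: 2.8
```

```bash
python3 -c "
from h import *
go([.5645,.0495,.135],1.682)
a=optics.capture('scene');b=optics.capture('top')
cv2.imwrite('pics/s9.png',a[:,:,::-1]);cv2.imwrite('pics/t9.png',b[:,:,::-1])
r=lambda im,x,y,w,h,k:cv2.resize(im[y:y+h,x:x+w],None,fx=k,fy=k,interpolation=cv2.INTER_CUBIC)
cv2.imwrite('pics/c9.png',np.vstack([r(b,280,195,80,60,10)[:250],r(a,290,245,80,30,10)])[:,:,::-1])
"
```

```text
clock 15.275 tcp [0.56901462 0.0099168  0.1360192 ] rpy [-3.14142045e+00 -6.38568248e-04  1.68311367e+00] F [-1.5846872   5.51160772  2.15375299] open mm 15.9107877660974
turn units [-0.001 -0.005  0.008] shift units(after turn) [ 0.797 -0.002  0.02 ]
```

View pics/c9.png

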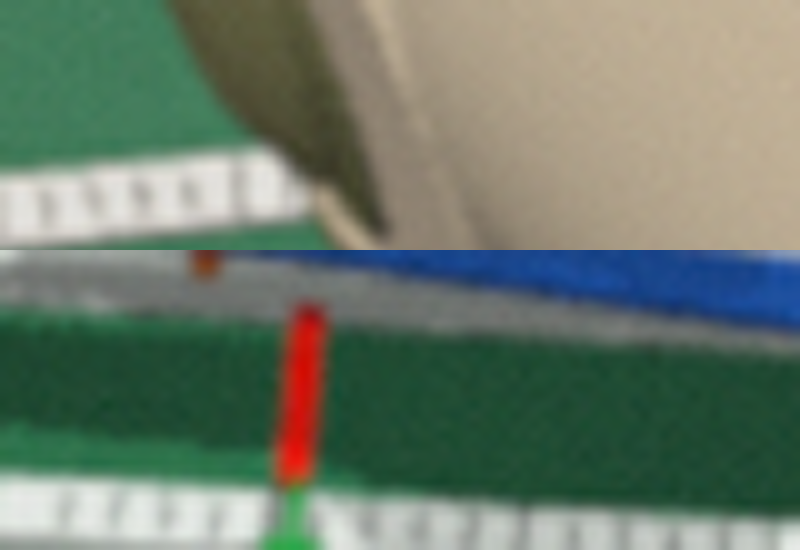

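```bash
python3 -c "
import cv2,numpy as np
a=cv2.imread('pics/s9.png').astype(int);B,G,Rr=a[...,0],a[...,1],a[...,2]
for r in range(258,302):
    c=np.arange(295,350);w=np.clip(Rr[r,c]-1.5*np.maximum(G[r,c],B[r,c]),0,None);g=np.clip(G[r,c]-1.6*np.maximum(Rr[r,c],B[r,c])-20,0,None)
    if r<254+50 and (w.sum()>60 or (g.sum()>60 and r>290)): print(r,'red',(c*w).sum()/max(w.sum(),1),'grn',(c*g).sum()/max(g.sum(),1))
for r in range(268,304):
    c=np.arange(308,332);g=(G[r,c]-np.maximum(Rr[r,c],B[r,c]));m=g>70;print(r,c[m].mean() if m.any() else None,m.sum(),end='; ')
"
```

```text
258 red 319.74455445544555 grn 0.0
259 red 319.6773869346734 grn 0.0
260 red 319.5866388308977 grn 0.0
261 red 319.52296450939457 grn 0.0
262 red 319.4386149003148 grn 0.0
263 red 319.3223819301848 grn 0.0
264 red 319.16859344894027 grn 0.0
265 red 319.11044776119405 grn 0.0
266 red 319.00230946882215 grn 0.0
267 red 318.86563876651985 grn 0.0
268 None 0; 269 None 0; 270 None 0; 271 None 0; 272 None 0; 273 319.0 1; 274 318.5 4; 275 318.5 4; 276 318.5 4; 277 None 0; 278 None 0; 279 None 0; 280 None 0; 281 None 0; 282 None 0; 283 None 0; 284 None 0; 285 None 0; 286 None 0; 287 None 0; 288 None 0; 289 None 0; 290 None 0; 291 None 0; 292 None 0; 293 None 0; 294 None 0; 295 None 0; 296 None 0; 297 None 0; 298 None 0; 299 None 0; 300 None 0; 301 None 0; 302 None 0; 303 None 0;
```

>>> {"op": "servo_tool", "data": {
  "plan": [
    [-0.656,[0,0,0.1],[0,0,0]],
    [-0.656,[0,0,0.1],[0,0,0]],
    [-0.656,[0,0,0.1],[0,0,0]],
    [-0.656,[0,0,0.1],[0,0,0]],
    [-0.656,[0,0,0.1],[0,0,0]],
    [-0.656,[0,0,0],[0,0,0]]
  ]
}}

```text
clock: 16.12
tool_pos: [0.5701, 0.0101, 0.1111]
orientation: [3.14, -0.001, 1.684]
force: [0.8, 6.0, -3.4]
opening: 0.172
grasp_force: 2.8
```

>>> {"op": "servo_tool", "data": {
  "plan": [
    [-0.656,[0,0,0.04],[0,0,0]],
    [-0.656,[0,0,0.04],[0,0,0]],
    [-0.656,[0,0,0],[0,0,0]],
    [-0.656,[0,0,0],[0,0,0]]
  ]
}}

```text
clock: 16.62
tool_pos: [0.5701, 0.0102, 0.1086]
orientation: [3.139, -0.0, 1.684]
force: [-3.4, 5.7, 16.0]
opening: 0.175
grasp_force: 12.8
```

```bash
python3 -c "
from h import *
go([.5690,.0099,.108],1.682)
a=optics.capture('scene')[:,:,::-1].astype(int);B,G,Rr=a[...,0],a[...,1],a[...,2]
for r in range(258,278):
    c=np.arange(300,350);w=np.clip(Rr[r,c]-1.5*np.maximum(G[r,c],B[r,c]),0,None)
    if w.sum()>60: print(r,(c*w).sum()/w.sum())
    c=np.arange(308,332);m=(G[r,c]-np.maximum(Rr[r,c],B[r,c]))>70
    if m.any(): print(r,'g',c[m].mean())
# blue prong near end: mask extents
m=((B-np.maximum(Rr,G))>60).astype(np.uint8)
m0=cv2.imread('pics/s9.png').astype(int);m0=((m0[...,0]-np.maximum(m0[...,2],m0[...,1]))>60)
for c in (301,304,308,312):
    f=lambda M:[int(x) for x in np.nonzero(M[220:275,c])[0]+220]
    print(c,f(m0),f(m))
"
```

```text
clock 16.625 tcp [0.57013841 0.0102138  0.1085839 ] rpy [ 3.13902355e+00 -1.28904375e-04  1.68358368e+00] F [-3.35882703  5.73465312 15.95455629] open mm 16.279268955559147
turn units [ 0.018 -0.001  0.011] shift units(after turn) [-0.004 -0.023  0.012]
258 319.7593688362919
259 319.67745098039217
260 319.6490196078431
261 319.56358087487286
262 319.46169560776303
263 319.3913470993117
264 319.1680517082179
265 319.0314523589269
266 319.01387283236994
267 318.841628959276
274 g 318.5
275 g 318.5
276 g 318.5
301 [] []
304 [] []
308 [239, 240, 241, 242] [247, 248, 249]
312 [239, 240, 241, 242, 243] [247, 248, 249]
```

```bash
python3 -c "
from h import *
a=optics.capture('scene')
b=optics.boxes_of('scene','loupe_lens');print(b[:2])
W=lambda x,z:[.5539+np.cos(-1.4596)*x,.1324+np.sin(-1.4596)*x,z]
print(proj('scene',W(.210+.079,.105)),proj('scene',W(.210,.107)),proj('scene',W(.21+.045,.105)))
o=telemetry.get_obs();print(o['force'],o['grasp_force'],o['tool_pos'],np.abs(o['qvel']).max())
arm.job_done()
"
```

```text
[{'centre': [246.7, 236.5], 'score': 0.92}]
[237.6679913  235.68147302] [275.40727396 237.3775066 ] [253.88933753 236.68269238]
[-3.04475238  4.21847967 14.95362761] 12.800157341407612 [0.57014932 0.0102059  0.10858224] 0.0018131286715598186
the job is handed in; nothing more can be done
```

I handed the job in with the magnifier hung on the peg (lens outward, let go), the leg held with its pointer within about 1 mm of the mark, and the lever closed on its hard stop. No verdict came back. I viewed 11 pictures, one over the limit of 10.

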